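Four clicks hotter on the rework station

ROBOT

A 7-joint arm with a two-finger parallel gripper is mounted at the origin on the work surface. World frame = base frame: x ahead of the robot, y to its left, z up, the work surface at z = 0. Lengths are in m, angles in rad, forces in N, time in s.
With the tool pointing down it reaches from about 0.425 to 0.875 m from the base axis. Payload 8.4 kg.
Tool frame: the origin (TCP) lies at the very end of the fingers, on their centre line; the grasp point (between the pads) lies tcp_to_grasp behind it (tcp_to_grasp is the distance from the TCP to the grasp point, in m); z points along the fingers, y is the line along which they close (so a half turn about z gives the same grasp; the last joint's range is limited). The gripper opens to 85 mm and grips with 20 to 120 N. Pads are 22 mm wide; open, the fingers measure 114 mm over their backs; the gripper's body (76 mm by 85 mm) begins 54 mm behind the grasp point. The pads swing forward as they close: fully open they stand 13 mm farther back than shut.
Start: joints at [-1.361, 0.333, 0.04, 1.465, -0.013, 1.343, -0.059], TCP at [0.198, 0.619, 0.231] pointing down, gripper open.
Joint ranges: [-2.58, 2.58], [-0.38, 2.09], [-1.3, 1.39], [0.25, 2.4], [-1.5, 4.64], [0.08, 2.09], [-2.65, 2.65]. Speed limits (rad/s): [2.22, 2.22, 2.79, 2.79, 3.14, 3.14, 3.14].

INTERFACE

Orientations are given as a 3x3 rotation matrix whose columns are the frame's x, y, z axes.
In Python, from station import reach, servo_line, set_joints, move_gripper, sleep, solve_ik, camera, calibration, PlanningError, hand_in, read_time_s, read_joint_positions, read_qvel, read_joint_torque, read_tcp_pos, read_orientation, read_contact_force, read_moment, read_finger_gap, read_grip_force, tcp_to_grasp gives the robot as it stands. Calls block until the motion is done:
- reach(position, orientation): joint-space move of the TCP to a pose.
- servo_line(position, attitude=None, rate=0.15, max_force=None): straight line of the TCP; attitude=None keeps the orientation; rate is the mean speed in m/s. With max_force (N) it stops when the force on the tool has changed by that much, and returns True; else False.
- set_joints(angles): joint-space move.
- move_gripper(opening, squeeze=None): finger opening in m; squeeze is the grip in N (None keeps the last); returns when the fingers have stopped.
- sleep(seconds).
- solve_ik(position, orientation): joint angles nearest the present ones, or None.
- camera(name): name is "scene" or "top" or "wrist"; returns (picture, depth): 420x560x3 uint8, red, green, blue; 420x560 float32, m along the optical axis (not along the pixel's ray), 0 where there is no reading.
- calibration(name): a dict with "intrinsics" (3x3 intrinsics, pixels), "extrinsics" (4x4, takes a point from world to camera coordinates); the wrist camera has in their place "T_tool_cam" (4x4, takes a point from camera to tool coordinates, whose origin is the TCP and whose axes are the flange's). Camera axes: x right, y up, looking along -z (the intrinsics and any distortion apply to the point x, -y, -z); pixel columns grow to the right and rows downward; lengths in m; the calibration is good to about 2 mm. A picture is of the moment at which its call begins: read the wrist's pose just before it. calibration takes no time and is no camera call.
A pose or a line that the arm cannot do raises PlanningError and nothing moves.
- hand_in(): hands the job in; it is judged then, once.
Readings, each from a call of its own:
- read_time_s(): time.
- read_joint_positions(): joint angles.
- read_qvel(): joint speeds.
- read_joint_torque(): joint torques, N m.
- read_tcp_pos(): TCP position.
- read_orientation(): TCP orientation.
- read_contact_force(): force on the tool from outside, world axes, zero at the start.
- read_moment(): the same for the moment, N m.
- read_finger_gap(): finger opening in m.
- read_grip_force(): force on a finger pad.
Only numpy, scipy, OpenCV 4.12 (cv2) and the standard library are available. Lean on these libraries where they do the work, as an engineer would, in place of code of your own. Each camera call takes 0.05 s, during which the arm holds its last target. There are 200 camera calls.

TASK

Turn the hot-air rework station up by exactly four clicks: with a fingertip, push the fin of the larger dial round clockwise as seen from above, never going past the fourth click and never gripping the fin between the fingers. Only then press the round button at the front of the same panel fully in, to confirm, and let it come back up. Leave the small dial and everything else on the bench as they are.

Things in the scene. Friction and masses are not known exactly. Their poses are not given: they have to be found in the camera images.
- station: grey box, 200 x 300 x 70 mm (x, y, z), fixed to the bench, its flat top is the control panel; origin: centre of its underside. x points away from the front edge, where the button is. On the panel the two dials stand side by side, 85 mm left and right of the middle and about 10 mm behind it; which dial is left varies
- dial_center (a point): on the axis of the larger dial, on the top face of its turning disc, 8 mm above the panel. The disc is 74 mm across, inside a fixed black bezel 92 mm across and 6 mm high with 12 white marks, one per click (30 degrees apart)
- dial_fin (a point): point on the top edge of the dial's fin, 30 mm from the axis and 22 mm above the disc. The fin is a black upright radial bar with a white line on top, 10 mm thick, 22 mm tall, running from the axis (round hub, radius 10 mm, 20 mm tall) out to 36 mm radius on one side only. Site axes: x outward along the fin, z up. At the start the fin points roughly to the left (+y of the station), up to 0.9 rad either way
- temp_dial (a joint): turn of the larger dial, rad, 0 at the start, growing clockwise seen from above. It rests only in click stops 0.5236 rad (30 degrees) apart: 0, 0.524, 1.047, 1.571, 2.094. Half way between two stops it tips over and snaps by itself into the next one. Peak turning moment about 0.14 N m (about 5 N pushing at 30 mm). End stops at -1.2 and 3.8
- confirm_top (a point): centre of the top face of the round white button, 28 mm across, in a black collar 44 mm across and 12 mm high, at the front of the panel, in the middle. The face stands 22 mm above the panel; it is pressed straight down
- confirm (a joint): button travel, m: 0 out, 0.006 fully in (5 N); springs back
- air_top (a point): centre of the top of the small dial (air flow), a plain round knob 34 mm across, its top 24 mm above the panel. Leave alone
- air_dial (a joint): turn of the small dial, rad, 0 at the start
- solder_reel: solder reel, steel, 34 mm across and 30 mm tall, standing on the station's panel between the dials, near its far edge; origin: centre of its underside. Leave alone
- flux_jar: small jar, 42 mm across, 45 mm tall, on the bench beside the station; origin: centre of its underside. Leave alone
- screwdriver: screwdriver lying on the bench beside the station, 170 mm long along its x axis. Leave alone
- screw_tin: open metal bowl, 64 mm across, 25 mm tall, on the bench behind the station; origin: centre of its underside. Leave alone
- circuit_board: green circuit board lying on the bench behind the station, 80 x 110 mm; origin: centre of its underside. Leave alone
- spray_can: spray can, 52 mm across, 150 mm tall, standing on the bench beside the far corner of the station; origin: centre of its underside. Leave alone

How it is judged:
By the outcome, as a careful person would: the job done as asked, in the order asked, and still so for the second after the job is handed in, with the robot touching nothing.
It also fails if it takes over 51 s, if anything falls off the work surface, if the arm or the gripper's body presses on something with over 40 N, if the wrist force passes 120 N, or if a joint passes its speed limit or range.

## Working session

There is one attempt and no reset: what is moved stays moved. The work goes in short steps, each a Python script; the robot and the scene stay as the last script left them, time stands still between calls to the robot, and variables do not carry over. Pictures are saved under pics/ and viewed, at most 10 in all, crops included, and the job is handed in when it is done.

```bash
mkdir -p pics; cat > h.py <<'E'
import numpy as np, cv2
from station import *
def shot(name,fn):
    p,R=np.array(read_tcp_pos()),np.array(read_orientation())
    im,d=camera(name); cv2.imwrite(f'pics/{fn}.png',im[:,:,::-1]); 
    c=calibration(name)
    if name=='wrist':
        T=np.eye(4);T[:3,:3]=R;T[:3,3]=p;W=T@np.array(c['T_tool_cam'])
    else: W=np.linalg.inv(np.array(c['extrinsics']))
    np.savez(f'pics/{fn}.npz',d=d,W=W,K=np.array(c['intrinsics']),im=im)
def load(fn):
    z=np.load(f'pics/{fn}.npz');d,W,K=z['d'],z['W'],z['K']
    v,u=np.mgrid[:d.shape[0],:d.shape[1]]
    P=np.stack([(u-K[0,2])/K[0,0]*d,-(v-K[1,2])/K[1,1]*d,-d],-1)
    P=P@W[:3,:3].T+W[:3,3]; P[d==0]=np.nan
    return z['im'],P
E
python3 - <<'E'
from h import *
print(calibration('top'),calibration('wrist'),tcp_to_grasp if not callable(tcp_to_grasp) else tcp_to_grasp(), read_time_s())
shot('top','t0');shot('scene','s0')
E
```

```text
{'intrinsics': array([[503.98332079,   0.        , 284.18360159],
       [  0.        , 503.98332079, 213.72229749],
       [  0.        ,   0.        ,   1.        ]]), 'extrinsics': array([[ 0.0029472 , -0.99993425,  0.01108152,  0.06384899],
       [ 0.99606999,  0.0039164 ,  0.08848299, -0.63565961],
       [-0.08852057,  0.01077719,  0.99601604, -1.31251784],
       [ 0.        ,  0.        ,  0.        ,  1.        ]])} {'intrinsics': array([[358.76180514,   0.        , 275.79498364],
       [  0.        , 358.76180514, 207.92679889],
       [  0.        ,   0.        ,   1.        ]]), 'T_tool_cam': array([[ 1.67457328e-04,  9.51824224e-01,  3.06644123e-01,
         7.88346578e-02],
       [ 9.99999939e-01, -6.52215747e-05, -3.43648662e-04,
         1.53829399e-04],
       [-3.07093308e-04,  3.06644162e-01, -9.51824177e-01,
        -1.43286538e-01],
       [ 0.00000000e+00,  0.00000000e+00,  0.00000000e+00,
         1.00000000e+00]])} 0.0187 0.0
```

View pics/t0.png

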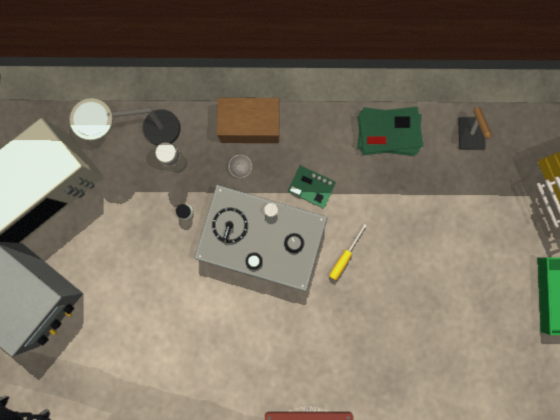

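View pics/s0.png

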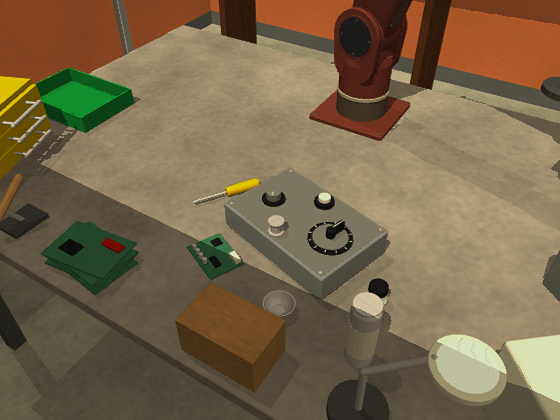

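The top view shows the station at about (262,238). The large dial is at (230,226), the button at (254,261), the small dial at (294,243), the reel at (270,210) and the can at (166,153). Next I'll get coarse positions, then move to a wrist view of the dial.

```bash
python3 - <<'E'
from h import *
im,P=load('t0')
for n,(u,v) in dict(dial=(230,226),btn=(254,261),air=(294,243),reel=(270,210),can=(166,153),jar=(184,211),tin=(240,167),panel=(265,235)).items():
    print(n,np.nanmedian(P[v-2:v+3,u-2:u+3].reshape(-1,3),0).round(4))
m=(abs(P[...,2]-.07)<.006); m[:, :190]=0;m[:,335:]=0;m[:180]=0;m[300:]=0
pts=P[m][:,:2].astype(np.float32); print(len(pts),cv2.minAreaRect(pts),np.median(P[m][:,2]))
cv2.imwrite('pics/c.png',cv2.resize(im[180:300,180:340,::-1],(800,600),interpolation=cv2.INTER_CUBIC))
E
```

```text
dial [0.5974 0.2028 0.0982]
btn [0.5104 0.1421 0.0924]
air [0.5557 0.0418 0.0941]
reel [0.6382 0.1025 0.1018]
can [0.772  0.3558 0.15  ]
jar [0.6401 0.3285 0.0455]
tin [0.7647 0.1865 0.0045]
panel [0.5767 0.1155 0.0718]
7311 ((0.5713642239570618, 0.12588675320148468), (0.30012649297714233, 0.20011848211288452), 73.93309783935547) 0.07131475349090888
```

View pics/c.png

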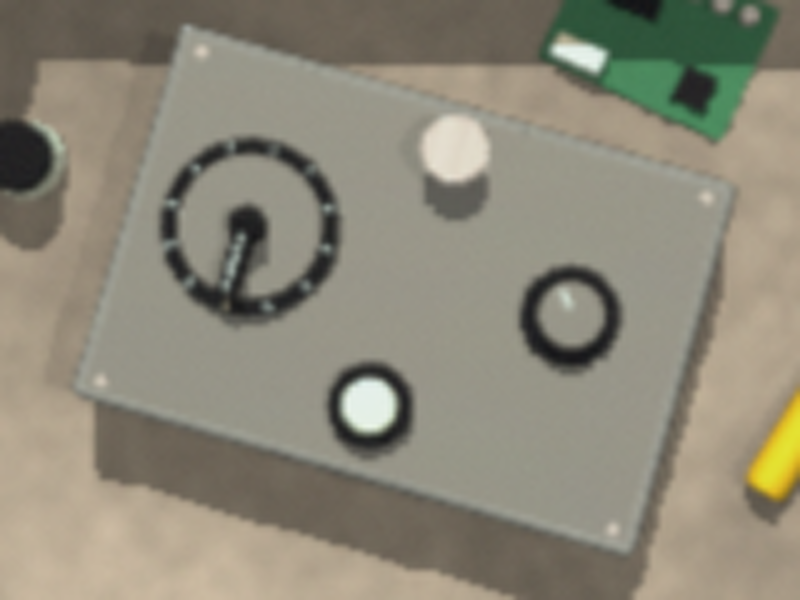

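The fin points toward the robot, at about 167° in world. The bezel is centred near crop pixel (250,230) and the fin tip is near (228,300). I'll check IK for the whole arc and move to a close wrist view.

```bash
cat >> h.py <<'E'
def Rd(phi): 
    c,s=np.cos(phi),np.sin(phi); return np.array([[c,s,0],[s,-c,0],[0,0,-1.]])
E
python3 - <<'E'
from h import *
C=np.array([.6045,.205])
for off in (0,np.pi):
    for a in np.radians([167,127,87,47]):
        e=np.array([np.cos(a),np.sin(a)]); t=np.array([-e[1],e[0]])
        q=solve_ik(np.r_[C+.028*e+.021*t,.086],Rd(a+off)); print(off,None if q is None else np.round(q,2))
a=np.radians(167);e=np.array([np.cos(a),np.sin(a)])
move_gripper(0,40)
reach(np.r_[C-.04*e,.18],Rd(a)); print(read_time_s())
shot('wrist','w0')
E
```

```text
0 [-0.74  0.38  0.43  1.77 -0.18  1.04  1.09]
0 [-0.82  0.39  0.48  1.75 -0.21  1.05  0.38]
0 [-0.89  0.45  0.56  1.7  -0.27  1.07 -0.3 ]
0 [-0.88  0.5   0.58  1.64 -0.3   1.09 -0.97]
3.141592653589793 [-0.93  0.42  0.67  1.77 -0.29  1.05 -1.95]
3.141592653589793 [-1.3   0.69  1.21  1.77 -0.7   1.19 -2.37]
3.141592653589793 [ 0.34  0.67 -1.1   1.64  0.63  1.23  2.2 ]
3.141592653589793 [-0.61  0.45  0.22  1.63 -0.11  1.08  2.03]
3.075
```

View pics/w0.png

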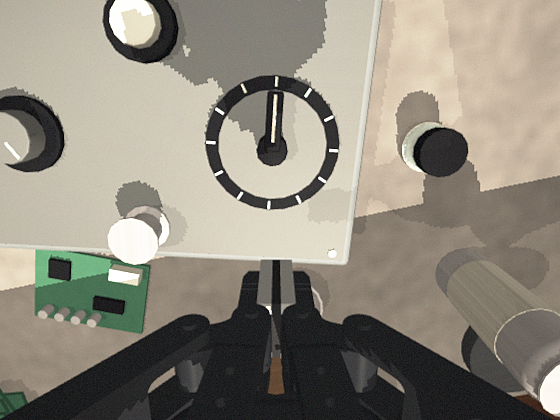

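The wrist view shows the dial centre near (271,148) and the fin running from (272,150) to (275,93). The closed fingertips are at (275,262), with a wider part just behind them. Now I'll fit the dial centre, fin angle, button and finger shape.

```bash
python3 - <<'E'
from h import *
from scipy.optimize import least_squares
im,P=load('w0'); g=im.max(2).astype(int)
fin=lambda m:m&np.isfinite(P[...,2])
v,u=np.mgrid[:420,:560]
pan=fin((abs(P[...,2]-.071)<.006)&(u>180)&(u<200)&(v>100)&(v<200)); print('panel z',np.median(P[pan][:,2]))
r=np.hypot(u-272,v-142)
ring=fin((g<70)&(r>48)&(r<75)); Q=P[ring]; print(len(Q),np.percentile(Q[:,2],[5,50,95]))
Q=Q[abs(Q[:,2]-np.median(Q[:,2]))<.005]
c=Q[:,:2].mean(0)
for _ in range(10):   # robust centre: median radius-weighted fit
    s=least_squares(lambda p:np.hypot(*(Q[:,:2]-p[:2]).T)-p[2],[*c,.041],loss='soft_l1',f_scale=.003).x
print('bezel c',s)
# outer edge of the ring by angle
an=np.arctan2(Q[:,1]-s[1],Q[:,0]-s[0]);rr=np.hypot(*(Q[:,:2]-s[:2]).T)
o=[];i=[]
for k in np.arange(-180,180,6):
    m=abs(np.degrees(an)-k-3)<3
    if m.sum()>8:
        ro,ri=np.percentile(rr[m],[98,3]);t=np.radians(k+3);d=np.array([np.cos(t),np.sin(t)])
        o.append(s[:2]+ro*d);i.append(s[:2]+ri*d)
for x in (o,i):
    x=np.array(x);print(least_squares(lambda p:np.hypot(*(x-p[:2]).T)-p[2],[*c,.04],loss='soft_l1',f_scale=.001).x)
w=fin((abs(u-274)<6)&(v>92)&(v<146)&(g>150)); L=P[w]; print('fin',len(L),np.median(L[:,2]))
vx,vy,x0,y0=cv2.fitLine(L[:,:2].astype(np.float32),cv2.DIST_HUBER,0,.001,.001).ravel(); 
if vx>0: vx,vy=-vx,-vy
print('fin ang',np.degrees(np.arctan2(vy,vx)),(x0,y0),'perp off of centre',(s[0]-x0)*-vy+(s[1]-y0)*vx)
hub=fin((np.hypot(u-271,v-150)<10)&(P[...,2]>.09)); print('hub',P[hub].mean(0))
b=fin((np.hypot(u-132,v-22)<18)&(g>190)&(abs(P[...,2]-.092)<.006)); print('btn',P[b].mean(0),(P[b].min(0)+P[b].max(0))/2)
# fingertip
p,R=np.array(read_tcp_pos()),np.array(read_orientation())
T=(P-p)@R
f=fin((T[...,2]>-.05)&(T[...,2]<.005)&(abs(T[...,0])<.03)&(abs(T[...,1])<.04))
for z in np.arange(-.04,.004,.005):
    m=f&(abs(T[...,2]-z)<.0025)
    if m.any(): print('z%.3f'%z,T[m].min(0).round(4)[:2],T[m].max(0).round(4)[:2])
E
```

```text
panel z 0.07106426529496948
4120 [0.07548683 0.07661416 0.07782516]
bezel c [0.59966572 0.20520576 0.0413544 ]
[0.59939971 0.20522108 0.04513645]
[0.60002574 0.20514795 0.03753985]
fin 174 0.10091346665550929
fin ang 163.45107 (np.float32(0.5805433), np.float32(0.21092235)) perp off of centre 3.3063251700367856e-05
hub [0.59893296 0.20492417 0.09945268]
btn [0.50993849 0.1429871  0.09262552] [0.5099824  0.14269876 0.09247518]
z-0.040 [-0.0108 -0.0177] [0.0133 0.0192]
z-0.035 [-0.0105 -0.0133] [0.0123 0.0137]
z-0.030 [ 0.0062 -0.0134] [0.0124 0.0137]
z-0.025 [ 0.0061 -0.0134] [0.0125 0.0137]
z-0.020 [ 0.0064 -0.0133] [0.0121 0.0137]
z-0.015 [ 0.0066 -0.0133] [0.0124 0.0138]
z-0.010 [ 0.0065 -0.0131] [0.0123 0.0131]
z-0.005 [ 0.0066 -0.0114] [0.0121 0.011 ]
```

Dial centre is (0.5995, 0.2052), fin angle 163.5°, panel z 0.071. I'll descend beside the fin, touch it, push past the first tip-over only, and check.

```bash
cat >> h.py <<'E'
C=np.array([.5996,.2051]); A0=np.radians(163.45); Z=.085
def pose(delta,off,z=Z,r=.027):
    "finger beside the fin turned clockwise by delta (deg); off = tangential distance behind it"
    a=A0-np.radians(delta); e=np.array([np.cos(a),np.sin(a)]); t=np.array([-e[1],e[0]])
    return np.r_[C+r*e+off*t,z],Rd(a)
def where():
    d=np.array(read_tcp_pos())[:2]-C; return d
def arc(a,b,off,step=8,rate=.025):
    for d in np.linspace(a,b,max(2,int(abs(b-a)/step)+1))[1:]:
        p,R=pose(d,off); servo_line(p,R,rate=rate)
        print('%.0f'%d,np.round(read_contact_force(),1),end=' ')
    print()
def finang(fn):
    im,P=load(fn); P=P.copy(); 
    d=P[...,:2]-C; r=np.hypot(d[...,0],d[...,1])
    m=(im.max(2)>140)&(im.min(2)>110)&(abs(P[...,2]-.101)<.005)&(r<.037)&(r>.008)
    a=np.angle(np.sum(r[m]*np.exp(1j*np.arctan2(d[m][:,1],d[m][:,0]))))
    return m.sum(),(np.degrees(A0-a)+180)%360-180
E
python3 - <<'E'
from h import *
print(finang('w0'))
p,R=pose(0,.028,z=.125); reach(p,R)
p,R=pose(0,.028); servo_line(p,rate=.08); print(np.round(read_contact_force(),1))
f0=np.array(read_contact_force())
p,R=pose(0,.0175); print(servo_line(p,rate=.015,max_force=1.5))
q=np.array(read_tcp_pos());e=pose(0,0)[1][:2,0];t=np.array([-e[1],e[0]])
print('off at contact',(q[:2]-C)@t,(q[:2]-C)@e,q[2],np.round(read_contact_force(),1),read_time_s())
shot('wrist','w1');print(finang('w1'))
E
```

```text
(np.int64(162), np.float64(0.0799697204892027))
[-0.9 -0.6  0. ]
True
off at contact 0.018351024131604457 0.027419226073596842 0.0845590415917832 [ 0.3 -0.5 -0.3] 4.875
(np.int64(179), np.float64(1.41944851064531))
```

```bash
python3 - <<'E'
from h import *
arc(-1,20,.0187,step=7)
sleep(.3); shot('wrist','w2');print(finang('w2'),read_time_s(), read_tcp_pos(),pose(20,.0187)[0])
E
```

```text
6 [-0.3 -1.6 -1.9] 13 [-0.8 -2.3 -2.4] 20 [-0.4 -1.   0.3] 
(np.int64(208), np.float64(31.23865752140148)) 6.1667 [0.56689296 0.20609499 0.0850911 ] [0.56677359 0.20615674 0.085     ]
```

View pics/w2.png

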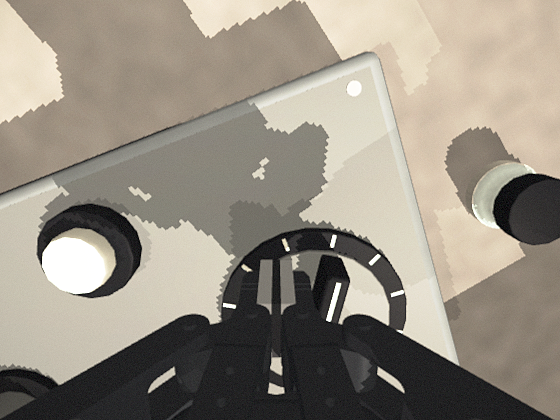

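The fin (330,300) has snapped one click ahead of the fingertip (275,285), and measures 31°. I'll carry on to the third click, check, then do the fourth.

```bash
python3 - <<'E'
from h import *
arc(20,81,.0187,step=7)
sleep(.3); shot('wrist','w3');n,a=finang('w3');print(n,a,read_time_s())
if n>60 and abs(a-90)<6:
    arc(81,111,.0187,step=6)
    sleep(.3); shot('wrist','w4');print(finang('w4'),read_time_s())
E
```

```text
28 [ 0.1 -0.  -0.3] 35 [-0.8 -0.9  0.3] 43 [-2.9 -2.5 -0.5] 50 [0.  0.  0.7] 58 [ 0.6 -0.2  0.2] 66 [-1.6 -1.1  1.4] 73 [-3.4 -1.1  0.2] 81 [-0.3  0.4 -0.4] 
208 91.34703537096027 9.1167
87 [-0.2  0.2 -1. ] 93 [-0.8  1.  -0.3] 99 [-3.5  0.   2. ] 105 [-1.5  1.7 -0.7] 111 [-0.3  0.3  0.3] 
(np.int64(214), np.float64(121.28372114750948)) 10.925
```

View pics/w4.png

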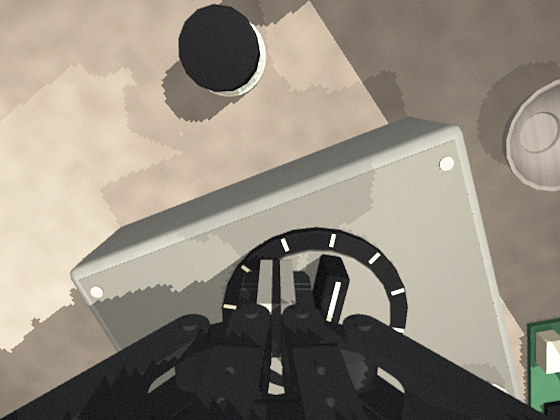

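The fin is at the fourth click (121°) with the finger clear behind it. I'll retreat, then press the button.

```bash
python3 - <<'E'
from h import *
arc(111,106,.0187,step=6)
p,R=pose(106,.0187,z=.15); servo_line(p,rate=.08)
B=np.array([.510,.143])
reach(np.r_[B,.13],Rd(np.radians(57)))
shot('wrist','w5');print(finang('w5'),read_time_s())
servo_line(np.r_[B,.100],rate=.08)
f0=np.array(read_contact_force())
hit=servo_line(np.r_[B,.0815],rate=.012,max_force=14)
print(hit,read_tcp_pos(),np.round(np.array(read_contact_force())-f0,1)); sleep(.3)
print(np.round(np.array(read_contact_force())-f0,1),read_tcp_pos()[2])
servo_line(np.r_[B,.13],rate=.05)
print(np.round(np.array(read_contact_force())-f0,1),read_time_s())
shot('wrist','w6');print(finang('w6'))
E
```

```text
106 [ 0.7 -0.1 -0.2] 
(np.int64(108), np.float64(121.92356124553555)) 12.7833
True [0.51003698 0.14303086 0.08609114] [-1.6 -0.9  8.4]
[-2.4 -1.   9.2] 0.08609669702122469
[ 0.8 -0.6  0.3] 15.7667
(np.int64(104), np.float64(121.63912993103219))
```

View pics/w6.png

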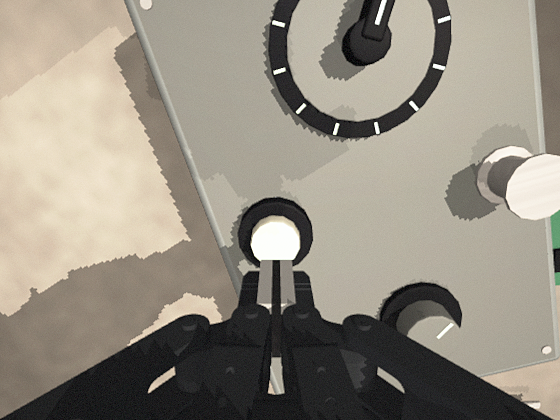

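The fin sits at the fourth click. The button at (275,240) went in about 6.5 mm with 9 N held, more than its 5 N, and came back up. Nothing else was touched, so I'll hand in.

```bash
python3 -c "
from station import *
print(hand_in(), read_time_s())"
```

```text
the job is handed in; nothing more can be done
the job is handed in; nothing more can be done
```

The larger dial was pushed exactly four clicks clockwise (measured at about 121°, nominal 120°). The confirm button was then pressed to its stop and released, and the job was handed in at about 16 s with the arm clear.

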